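# Fish the remote out from behind the radio

### The job

The TV remote has fallen on its edge into the narrow gap between the radio and the loudspeaker: take the bent rod off the wooden box, draw the remote all the way out of the gap with it (no fingers on the remote while it is in there), and lay the rod back across the box lid. Stand the remote on its long edge on the cork mat and let go, push it over so that it lies on the mat with its buttons up, then take it again across its width and lay it, buttons still up, flat inside the blue tray and let go. Do not move the stork, the bowl, the vase or the coaster.

Things in the scene. Friction and masses are not known exactly. Their poses are not given: they have to be found in the camera images.
- gap_mouth (a point): Middle of the gap's mouth, on the shelf. The gap, 44 mm wide, runs 205 mm along this frame's +y to a white bookend that closes it; open above and at the mouth. Walls 90 mm high, fixed: wooden radio on the -x side, grey loudspeaker on the +x side (each 70 mm deep, 220 mm long). The shelf outside the mouth (-y) is free for 200 mm.
- remote_center (a point): Centre of the black TV remote (silver strip along each long edge), 140 mm long (y), 52 wide (z), 24 thick (x), 0.14 kg. +x points out of the button face. It starts on its long edge in the gap: z up, x to the loudspeaker, length along the gap, centre 75 to 100 mm inside the mouth. Centre 26 mm up standing, 12 mm lying. Pushed near the top on its button face it tips over buttons up.
- rod_grip (a point): Centre of the rod's square red handle, 18 x 18 mm, reaching 60 mm to either side along y, then a 25 mm brass end of the same section at -y. 0.12 kg, balanced about 20 mm to the -y side of here. It starts lying flat across the box lid, middle near the lid's middle, with the bent leg hanging free beyond the +y side of the box.
- rod_tip (a point): Rounded lower tip of the rod's bent leg. A round aluminium bar, 8 mm across, leaves the handle at mid height along +y and bends at a right angle 115 mm from the handle's centre, straight down (-z) to this tip, 104 mm below the handle's centre. Same axes as the handle.
- box_lid (a point): Centre of the top of the wooden box's closed, flat lid, 105 mm above the shelf; 114 mm along x, 134 mm along y. Brass latch on the -x side. Fixed.
- mat: Cork mat, 140 mm (x) by 180 mm (y), 4 mm thick; origin at the centre of its underside, on the shelf. Fixed.
- tray: Shallow blue tray, 90 mm (x) by 180 mm (y) outside, 12 mm high, walls and floor 5 mm thick; origin at the centre of its underside, on the shelf. Fixed.
- stork: White porcelain stork figurine, 165 mm tall on a round 64 mm foot; origin at the centre of its underside. Loose, fragile.
- bowl: Cut-glass bowl, 120 mm across, 60 mm high; origin at the centre of its underside. Loose.
- vase: Terracotta vase, 84 mm across, 130 mm high; origin at the centre of its underside. Loose.
- coaster: Round blue ceramic coaster, 96 mm across, 8 mm thick; origin at the centre of its underside. Loose.

How it is judged (in metres and radians):
On the way, in this order (a step that is already met when the one before it is completed fails the run):
1. the remote has been drawn out of the gap: its centre lies more than 50 mm outside the mouth (y of remote_center in the frame of gap_mouth below -0.05 m), for 0.1 s.
2. the remote stands on its long edge on the cork mat, let go (angle between remote_center's own z axis and vertical below 0.12 rad and x of remote_center in the frame of mat between -0.065 and 0.065 m and y of remote_center in the frame of mat between -0.06 and 0.06 m and z of remote_center in the frame of mat below 0.036 m and contact force between the fingers and remote below 0.2 N and linear speed of remote below 0.02 m/s), for 0.2 s.
3. the remote lies flat on the mat, buttons up, let go (angle between remote_center's own x axis and vertical below 0.15 rad and x of remote_center in the frame of mat between -0.075 and 0.075 m and y of remote_center in the frame of mat between -0.07 and 0.07 m and z of remote_center in the frame of mat below 0.025 m and contact force between the fingers and remote below 0.2 N and linear speed of remote below 0.02 m/s), for 0.2 s.
At the end, for the whole second after the job is handed in: The remote lies flat (within 0.12 rad) with its buttons up on the floor of the blue tray, inside its rim, let go and at rest; the rod's handle lies flat on the box lid (its centre over the lid), leg hanging down, at rest (angle between remote_center's own x axis and vertical below 0.12 rad and x of remote_center in the frame of tray between -0.02 and 0.02 m and y of remote_center in the frame of tray between -0.025 and 0.025 m and z of remote_center in the frame of tray below 0.022 m and contact force between the fingers and remote below 0.2 N and linear speed of each of remote, rod below 0.02 m/s and x of rod_grip in the frame of box_lid between -0.055 and 0.055 m and y of rod_grip in the frame of box_lid between -0.06 and 0.06 m and z of rod_grip in the frame of box_lid between 0 and 0.02 m and angle between rod_grip's own z axis and vertical below 0.15 rad); the robot touches nothing.
It fails at once if fingers or arm touch the remote while it is in the gap (contact force between any of the fingers, the arm and remote above 0.5 N and y of remote_center in the frame of gap_mouth above -0.02 m and x of remote_center in the frame of gap_mouth between -0.03 and 0.03 m).
It fails at once if the stork is moved more than 20 mm (distance of stork from where it was at the start of the episode above 0.02 m).
It fails at once if the bowl is moved more than 20 mm (distance of bowl from where it was at the start of the episode above 0.02 m).
It fails at once if the vase is moved more than 20 mm (distance of vase from where it was at the start of the episode above 0.02 m).
It fails at once if the coaster is moved more than 20 mm (distance of coaster from where it was at the start of the episode above 0.02 m).
It also fails if it takes over 72 s, if anything falls off the work surface, if the arm or the gripper's body presses on something with over 40 N, if the wrist force passes 120 N, or if a joint passes its speed limit or range.

### The arm

A 7-joint arm with a two-finger parallel gripper is mounted at the origin on the work surface. World frame = base frame: x ahead of the robot, y to its left, z up, the work surface at z = 0. Lengths are in mm, angles in degrees, forces in N, time in s.
With the tool pointing down it reaches from about 425 to 825 mm from the base axis. Payload 3.6 kg.
Tool frame: the origin (TCP) lies at the very end of the fingers, on their centre line; the grasp point (between the pads) lies tcp_to_grasp behind it (tcp_to_grasp is the distance from the TCP to the grasp point, in mm); z points along the fingers, y is the line along which they close (so a half turn about z gives the same grasp; the last joint's range is limited). The gripper opens to 85 mm and grips with 20 to 120 N. Pads are 22 mm wide; open, the fingers measure 114 mm over their backs; the gripper's body (76 mm by 85 mm) begins 54 mm behind the grasp point. The pads swing forward as they close: fully open they stand 13 mm farther back than shut.
Start: joints at [-70.502, 35.231, -0.722, 81.555, 0.464, 63.22, -2.315], TCP at [233.075, 606.744, 231.297] pointing down, gripper open.
Joint ranges: [-178.69, 178.69], [-17.37, 117.87], [-77.05, 75.6], [15.02, 138.74], [-78.02, 258.01], [0.78, 113.62], [-162.83, 162.83]. Speed limits (degrees/s): [159.86, 159.86, 180, 180, 180, 180, 180].

### API

Orientations are given as [roll, pitch, yaw] about the fixed x, y, z axes, in that order (R = Rz(yaw) Ry(pitch) Rx(roll)).
In Python, from workcell import * gives the robot as it stands.
- The arm moves only by the tool carry_out, never from a script. Its argument "motion" is a list of rows, each an object with "slide": the shift along the tool's x, y, z in cm, a list of three; "delta_rot": the turn, a rotation vector about the tool's x, y, z in rad, a list of three. A call has 1 to 10 rows; each row is the pose to reach, as a shift and turn from the pose commanded when the call began, along the tool's axes at that moment; what a row does not reach only later rows make up. A row lasts 1/12 s, in which the tool goes at most 41.7 mm and 7.16 degrees, less where a joint would pass 70% of its speed; a pose out of reach is approached as far as the arm can. A call with a gripper value outside its range is refused whole. "grip" is the finger opening in cm, from 0 to 8.54, set as the call begins (left out, the last holds). The fingers move at their own pace and stop on an object; "grip_force" is the grip in N (left out, the last holds). Time passes only in rows, so rows that repeat a pose let the fingers close. It gives the time, the measured TCP pose, the force, the opening and the grip force at its end, in the units of the state.
- sense(): the state, without advancing time (a new reading comes with each control period).
- camera(name): name is "scene" or "top" or "wrist"; returns a dict with "frame" (400x640x3 uint8, red, green, blue), "fx", "fy", "cx", "cy" (pixels), "T" (4x4, takes a point from camera to world coordinates); the wrist camera has in their place "mount" (4x4, takes a point from camera to tool coordinates, whose origin is the TCP and whose axes are the flange's). Camera axes: x right, y down, z forward; pixel columns grow to the right and rows downward; lengths in mm; the calibration is good to about 2 mm. A picture is of the moment at which its call begins: read the wrist's pose just before it. There is no depth.
- close_job(): hands the job in; it is judged then, once.
The state is a dict: "time": time; "q": joint angles; "joint_velocities": joint speeds; "tau": joint torques, N m; "tcp_pos": TCP position; "ee_rot": TCP orientation; "force": force on the tool from outside, world axes, zero at the start; "torque": the same for the moment, N m; "opening": finger opening in mm; "grip_force": force on a finger pad.
Only numpy, scipy, OpenCV 4.12 (cv2) and the standard library are available. Lean on these libraries where they do the work, as an engineer would, in place of code of your own. Each camera call takes 0.05 s, during which the arm holds its last target. There are 200 camera calls.

## Working session

There is one attempt and no reset: what is moved stays moved. The work goes in short steps, Python scripts to look and compute and a tool call to move; the robot and the scene stay as the last step left them, time stands still between calls to the robot, and variables do not carry over. Pictures are saved under pics/ and viewed, at most 13 in all, crops included, and the job is handed in when it is done.

Besides the shell and the picture viewer there is one more tool, called as name(argument=value, ...), one argument or row to a line, values as JSON. carry_out: Moves the arm, as the interface text tells. Its arguments: {"type":"object","properties":{"motion":{"type":"array"},"grip":{"type":"number"},"grip_force":{"type":"number"}},"required":["motion"]}

```bash
mkdir -p pics; ls
python3 - <<'E'
from workcell import *
import cv2,numpy as np
s=sense();print(s)
for n in("scene","top"):
    c=camera(n);cv2.imwrite(f"pics/{n}0.png",c["frame"][:,:,::-1]);print(n,c["fx"],c["fy"],c["cx"],c["cy"],np.round(c["T"],3).tolist())
c=camera("wrist");print(np.round(c["mount"],3).tolist(),c["fx"],c["cx"],c["cy"])
try: print(tcp_to_grasp)
except Exception as e: print(e)
E
```

```text
pics
{'time': 0.0, 'q': array([-70.50230092,  35.28817892,  -0.72400522,  81.64202215,
         0.46380422,  63.21977827,  -2.31508183]), 'joint_velocities': array([-0.0596487 , -0.01588327,  0.0104085 ,  0.04155305,  0.06589012,
        0.10335392, -0.00176573]), 'tau': array([-4.90899924e-05, -4.69211018e+01,  2.59136204e-01, -1.71032882e+01,
        9.97672178e-03,  9.49854380e-03,  2.32254962e-05]), 'tcp_pos': array([232.81203006, 606.04809355, 230.14617725]), 'ee_rot': array([-1.79852882e+02,  1.21976764e-03,  1.58988253e+02]), 'force': array([-0.47577815, -0.77985609,  0.12327909]), 'torque': array([-0.0442507 ,  0.03149282,  0.03348491]), 'grip_force': 0.0, 'opening': 85.39791162462073}
scene 482.2552248032067 482.2552248032067 322.648687298226 207.5627096920711 [[0.831, 0.36, -0.424, 1243.673], [0.556, -0.544, 0.628, -1030.183], [-0.004, -0.758, -0.652, 1134.218], [0.0, 0.0, 0.0, 1.0]]
top 383.3803966994748 383.3803966994748 307.5864957913823 200.5002757577808 [[0.006, -0.999, 0.052, 493.881], [-1.0, -0.005, 0.012, 3.45], [-0.011, -0.052, -0.999, 1102.731], [0.0, 0.0, 0.0, 1.0]]
[[-0.001, -0.952, -0.305, 77.586], [1.0, -0.001, 0.001, 0.487], [-0.001, -0.305, 0.952, -141.679], [0.0, 0.0, 0.0, 1.0]] 294.0918413357678 317.66249247230104 205.15013620635216
18.700000000000003
```

View pics/scene0.png

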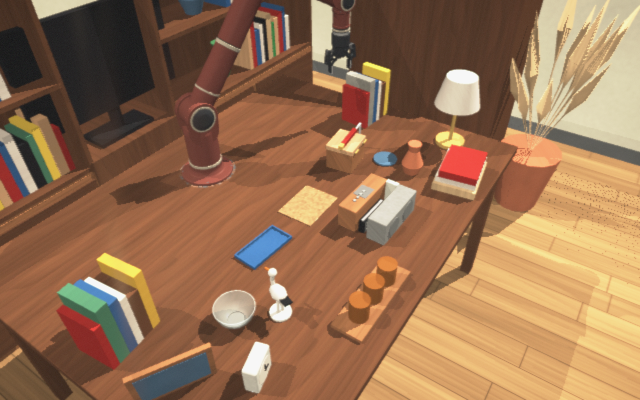

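View pics/top0.png

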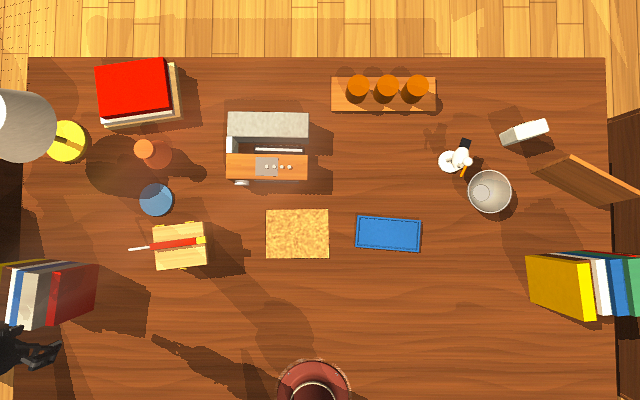

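```bash
cat > h.py <<'E'
from workcell import *
import cv2,numpy as np
from scipy.spatial.transform import Rotation as R
def tool():
    s=sense();M=np.eye(4);M[:3,:3]=R.from_euler('xyz',s["ee_rot"],degrees=True).as_matrix();M[:3,3]=s["tcp_pos"];return M
def cam(n):
    M=tool() if n=="wrist" else None
    c=camera(n)
    if M is not None:c["T"]=M@c["mount"]
    return c
def cast(c,uv,z):
    uv=np.atleast_2d(np.array(uv,float));d=np.c_[(uv[:,0]-c["cx"])/c["fx"],(uv[:,1]-c["cy"])/c["fy"],np.ones(len(uv))]@c["T"][:3,:3].T
    o=c["T"][:3,3];return o+d*((z-o[2])/d[:,2])[:,None]
def mask(c,lo,hi,roi=None):
    m=cv2.inRange(cv2.cvtColor(c["frame"],cv2.COLOR_RGB2HSV),np.array(lo),np.array(hi))
    if roi:
        k=np.zeros_like(m);a,b,d,e=roi;k[b:e,a:d]=255;m&=k
    return m
def rect(c,m,z):
    "largest blob cast on plane z: centre, sides, long axis angle (deg)"
    cs,_=cv2.findContours(m,cv2.RETR_EXTERNAL,cv2.CHAIN_APPROX_NONE);k=max(cs,key=cv2.contourArea)
    P=cast(c,k[:,0],z)[:,:2].astype(np.float32);(x,y),(w,h),a=cv2.minAreaRect(P)
    if w<h:w,h,a=h,w,a+90
    return np.round([x,y,w,h,(a+90)%180-90],1)
def slide(p):  # world target of TCP -> slide cm in current tool axes
    M=tool();return np.round(M[:3,:3].T@(np.array(p)-M[:3,3])/10,2)
E
python3 - <<'E'
from h import *
c=cam("top")
hsv=cv2.cvtColor(c["frame"],cv2.COLOR_RGB2HSV)
for n,u,v in [("red",175,244),("brass",201,240),("box",180,260),("mat",297,234),("tray",388,233),("radio",240,165),("spk",265,120),("coaster",155,200),("gap",240,143),("bar",135,248),("remote",280,150)]:print(n,hsv[v,u])
print("tray",rect(c,mask(c,(95,120,60),(125,255,255),(340,200,440,270)),10))
print("mat",rect(c,mask(c,(15,80,120),(30,190,255),(255,195,340,270)),4))
print("red",rect(c,mask(c,(0,180,100),(6,255,255),(130,220,215,265)),123))
print("redz",rect(c,mask(c,(174,180,100),(180,255,255),(130,220,215,265)),123))
print("radio",rect(c,mask(c,(8,150,150),(20,255,255),(220,148,315,185)),90))
print("spk",rect(c,mask(c,(0,0,60),(180,70,255),(220,105,315,139)),90))
im=c["frame"][95:275,110:320,::-1];cv2.imwrite("pics/crop1.png",cv2.resize(im,None,fx=3.3,fy=3.3,interpolation=cv2.INTER_CUBIC))
E
```

```text
red [  6 219 237]
brass [ 28 180 254]
box [ 23 129 254]
mat [ 19 161 250]
tray [104 175 211]
radio [ 14 183 244]
spk [ 22  44 232]
coaster [103  84 185]
gap [ 11 149  87]
bar [  0   0 255]
remote [ 27  19 255]
tray [ 459.7 -210.6  180.    89.4   85.6]
mat [458.6  45.  180.3 136.8 -89.6]
red [433.6 359.5 117.6  16.8 -82.2]Traceback (most recent call last):
  File "<stdin>", line 8, in <module>
  File "h.py", line 21, in rect
    cs,_=cv2.findContours(m,cv2.RETR_EXTERNAL,cv2.CHAIN_APPROX_NONE);k=max(cs,key=cv2.contourArea)
                                                                       ~~~^^^^^^^^^^^^^^^^^^^^^^^^
ValueError: max() iterable argument is empty
```

Run:
```python
from h import *
c=cam("top")
def edge(pts,z): print(np.round(cast(c,pts,z)[:,:2],1).tolist())
for nm,lo,hi,roi in [("radio",(8,150,150),(20,255,255),(220,148,315,183)),("spk",(0,0,60),(180,110,255),(222,105,315,139)),("box",(18,60,150),(27,160,255),(145,215,215,275)),("remote strip",(0,0,150),(180,70,255),(245,143,312,154))]:
    print(nm,rect(c,mask(c,lo,hi,roi),{"box":105,"remote strip":52}.get(nm,90)))
im=c["frame"][95:275,110:320,::-1];cv2.imwrite("pics/crop1.png",cv2.resize(im,None,fx=3.3,fy=3.3,interpolation=cv2.INTER_CUBIC))
```

```text
radio [641.2 133.7 232.6  91.2 -89.7]
spk [750.3 125.  219.4  73.2 -89.8]
box [395.5 344.9 131.   49.  -83.7]
remote strip [690.7  97.1 130.4   8.5  88.3]
```

View pics/crop1.png

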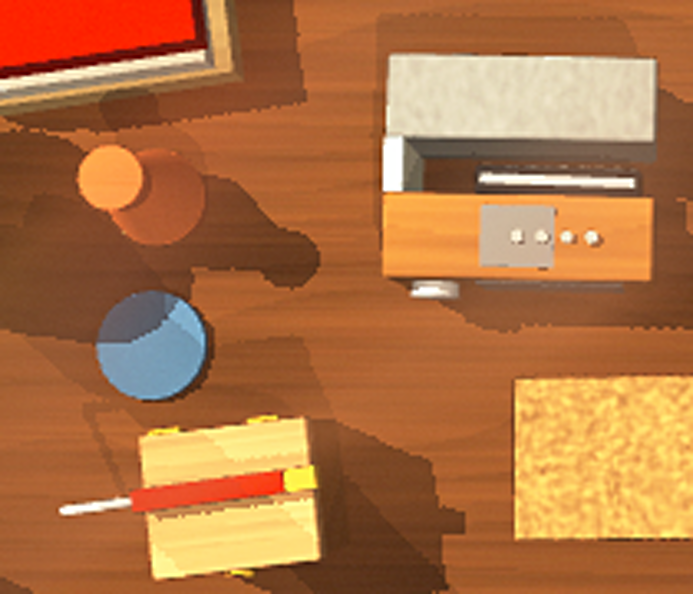

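Run:
```python
from h import *
c=cam("top")
f=lambda P,z:print(np.round(cast(c,np.array(P)/3.3+[110,95],z)[:,:2],1).tolist())
f([(384,195),(653,197),(388,138),(654,142)],90)  # radio inner, spk inner
f([(140,436),(305,418),(320,560),(155,578)],105)
f([(476,181),(637,182)],52)
f([(60,511),(131,505)],114)
f([(150,345)],8);f([(110,178)],130)
print(slide([420,370,300]))
```

```text
[[670.0, 232.8], [669.1, 15.3], [716.6, 230.4], [714.0, 14.7]]
[[474.7, 419.6], [489.6, 289.0], [378.4, 275.0], [363.4, 404.8]]
[[688.7, 164.3], [688.3, 29.2]]
[[416.0, 477.1], [421.0, 421.5]]
[[551.9, 453.5]]
[[675.6, 438.1]]
[-25.94 -15.38  -6.9 ]
```

carry_out(
  motion=[
    {"slide": [-28.5,-17.6,0],"delta_rot": [0,0,1.068]},
    {"slide": [-28.5,-17.6,0],"delta_rot": [0,0,1.068]},
    {"slide": [-28.5,-17.6,0],"delta_rot": [0,0,1.068]},
    {"slide": [-28.5,-17.6,0],"delta_rot": [0,0,1.068]},
    {"slide": [-28.5,-17.6,0],"delta_rot": [0,0,1.068]},
    {"slide": [-28.5,-17.6,0],"delta_rot": [0,0,1.068]},
    {"slide": [-28.5,-17.6,0],"delta_rot": [0,0,1.068]},
    {"slide": [-28.5,-17.6,0],"delta_rot": [0,0,1.068]},
    {"slide": [-28.5,-17.6,0],"delta_rot": [0,0,1.068]},
    {"slide": [-28.5,-17.6,0],"delta_rot": [0,0,1.068]},
  ],
)

```text
time: 1.13
tcp_pos: [438.6, 336.6, 231.7]
ee_rot: [179.9, 0.1, 97.3]
force: [-0.3, 1.2, -0.1]
opening: 85.1
grip_force: 0.0
```

Run:
```python
from h import *
s=sense();print(s["time"],s["tcp_pos"],s["ee_rot"],s["q"])
c=cam("wrist");cv2.imwrite("pics/w1.png",c["frame"][:,:,::-1])
m=mask(c,(0,180,80),(7,255,255),)|mask(c,(174,180,80),(180,255,255))
print(rect(c,m,123))
m=mask(c,(25,150,120),(32,255,255));print("brass",rect(c,m,123))
```

```text
1.1333 [438.55492641 336.62873583 231.68016957] [1.79919534e+02 8.78592221e-02 9.72694810e+01] [-51.13532386  27.17301315  17.0815342   98.32333521  -9.18732894
  55.85548175 -23.39297912]
[432.5 361.9 117.3  16.9 -82.5]
brass [442.8 290.6  20.8  13.2 -82.5]
```

View pics/w1.png

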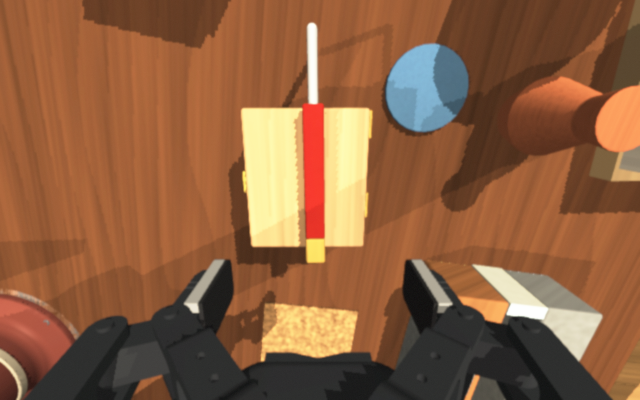

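carry_out(
  motion=[
    {"slide": [0.5,-0.25,4],"delta_rot": [0,0,0]},
    {"slide": [0.5,-0.25,8],"delta_rot": [0,0,0]},
    {"slide": [0.5,-0.25,10.5],"delta_rot": [0,0,0]},
    {"slide": [0.5,-0.25,12.4],"delta_rot": [0,0,0]},
    {"slide": [0.5,-0.25,12.4],"delta_rot": [0,0,0]},
    {"slide": [0.5,-0.25,12.4],"delta_rot": [0,0,0]},
  ],
  grip=5,
)

```text
time: 1.68
tcp_pos: [431.3, 346.5, 106.5]
ee_rot: [-179.9, -0.0, 98.1]
force: [-0.3, 0.7, -0.1]
opening: 50.2
grip_force: 0.0
```

carry_out(
  motion=[
    {"slide": [0,0,0],"delta_rot": [0,0,0]},
    {"slide": [0,0,0],"delta_rot": [0,0,0]},
    {"slide": [0,0,0],"delta_rot": [0,0,0]},
    {"slide": [0,0,0],"delta_rot": [0,0,0]},
    {"slide": [0,0,0],"delta_rot": [0,0,0]},
    {"slide": [0,0,0],"delta_rot": [0,0,0]},
    {"slide": [0,0,0],"delta_rot": [0,0,0]},
  ],
  grip=0.8,
  grip_force=60,
)

```text
time: 2.27
tcp_pos: [433.2, 345.6, 108.5]
ee_rot: [179.9, -0.1, 97.8]
force: [-1.2, -0.6, 5.8]
opening: 16.5
grip_force: 61.7
```

carry_out(
  motion=[
    {"slide": [0,0,-3],"delta_rot": [0,0,0]},
    {"slide": [0,0,-7],"delta_rot": [0,0,0]},
    {"slide": [0,0,-11],"delta_rot": [0,0,0]},
    {"slide": [-2,1.4,-13],"delta_rot": [0,0,0.02]},
    {"slide": [-5,3.4,-13],"delta_rot": [0,0,0.04]},
    {"slide": [-8,5.5,-13],"delta_rot": [0,0,0.07]},
    {"slide": [-11,7.6,-13],"delta_rot": [0,0,0.1]},
    {"slide": [-14,9.7,-13],"delta_rot": [0,0,0.136]},
    {"slide": [-16,11,-13],"delta_rot": [0,0,0.136]},
    {"slide": [-16,11,-13],"delta_rot": [0,0,0.136]},
  ],
)

```text
time: 3.1
tcp_pos: [567.3, 192.9, 237.1]
ee_rot: [179.8, 0.4, 89.4]
force: [-0.3, -1.3, -1.2]
opening: 16.3
grip_force: 60.8
```

carry_out(
  motion=[
    {"slide": [-3,1.4,0],"delta_rot": [0,0,0]},
    {"slide": [-6,3.4,0],"delta_rot": [0,0,0]},
    {"slide": [-9,5.5,0],"delta_rot": [0,0,0]},
    {"slide": [-12,7.6,0],"delta_rot": [0,0,0]},
    {"slide": [-14,9.6,0],"delta_rot": [0,0,0]},
    {"slide": [-14,12.6,0],"delta_rot": [0,0,0]},
    {"slide": [-14,12.6,0],"delta_rot": [0,0,0]},
    {"slide": [-14,12.6,0],"delta_rot": [0,0,0]},
  ],
)

```text
time: 3.77
tcp_pos: [689.4, 61.5, 235.5]
ee_rot: [-179.8, -0.0, 90.0]
force: [-0.0, 1.3, -1.3]
opening: 16.2
grip_force: 60.9
```

Run:
```python
from h import *
s=sense();print(s["time"],s["tcp_pos"],s["ee_rot"],s["force"],s["opening"])
c=cam("wrist");t=cam("top")
a=c["frame"][:,:,::-1];b=cv2.resize(t["frame"][95:200,200:320,::-1],(457,400),interpolation=cv2.INTER_CUBIC)
cv2.imwrite("pics/w2.png",cv2.resize(np.hstack([a,b]),(800,292)))
cv2.imwrite("pics/w2full.png",a)
```

```text
3.7667 [689.4368382   61.52577474 235.49494201] [-1.79840802e+02 -2.03093272e-02  8.99924631e+01] [-0.04025567  1.29226143 -1.31778786] 16.2413957653254
```

View pics/w2.png

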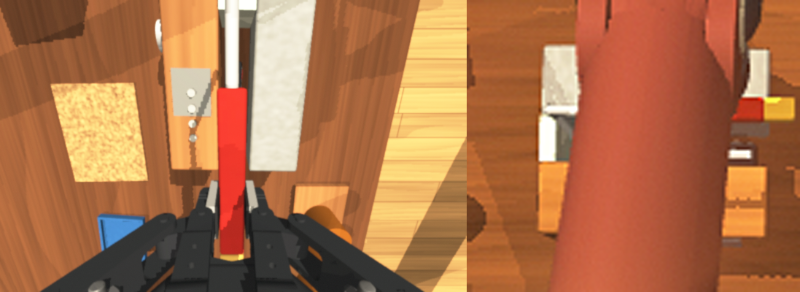

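Run:
```python
from h import *
c=camera("wrist");c["T"]=tool()@c["mount"]
hsv=cv2.cvtColor(c["frame"],cv2.COLOR_RGB2HSV)
for v in (60,90,220,228):
    print(v,[(u,hsv[v,u].tolist()) for u in range(288,352,4)] if v in(90,220) else "")
m=mask(c,(0,180,80),(7,255,255))|mask(c,(174,180,80),(180,255,255));print(rect(c,m,252))
print(cast(c,[(318,0),(318,110)],246).round(1).tolist())
# speaker inner edge & radio inner edge at z=90
for v in (140,180,220):
    print(v,cast(c,[(297.6,v),(343,v)],90).round(1)[:,:2].tolist())
cv2.imwrite("pics/s2.png",cv2.resize(camera("scene")["frame"][130:270,300:460,::-1],(800,560*800//640),interpolation=cv2.INTER_CUBIC)[:600])
```

```text
60 
90 [(288, [17, 151, 253]), (292, [17, 152, 253]), (296, [17, 147, 253]), (300, [13, 167, 205]), (304, [13, 163, 94]), (308, [15, 71, 118]), (312, [23, 13, 252]), (316, [30, 2, 255]), (320, [20, 3, 255]), (324, [24, 14, 250]), (328, [23, 26, 78]), (332, [11, 79, 55]), (336, [12, 158, 84]), (340, [11, 159, 90]), (344, [23, 38, 81]), (348, [21, 41, 106])]
220 [(288, [17, 149, 253]), (292, [18, 149, 253]), (296, [18, 146, 254]), (300, [4, 203, 188]), (304, [2, 210, 239]), (308, [2, 207, 241]), (312, [2, 208, 241]), (316, [2, 209, 242]), (320, [2, 208, 242]), (324, [2, 208, 241]), (328, [2, 208, 241]), (332, [2, 207, 241]), (336, [3, 207, 186]), (340, [13, 75, 98]), (344, [21, 42, 194]), (348, [23, 29, 235])]
228 
[689.   79.6 117.   17.8  89.9]
[[689.1, 182.2, 246.0], [689.2, 141.6, 246.0]]
140 [[669.5, 114.9], [713.2, 114.9]]
180 [[668.7, 75.5], [714.3, 75.6]]
220 [[667.9, 32.7], [715.4, 32.8]]
```

View pics/s2.png

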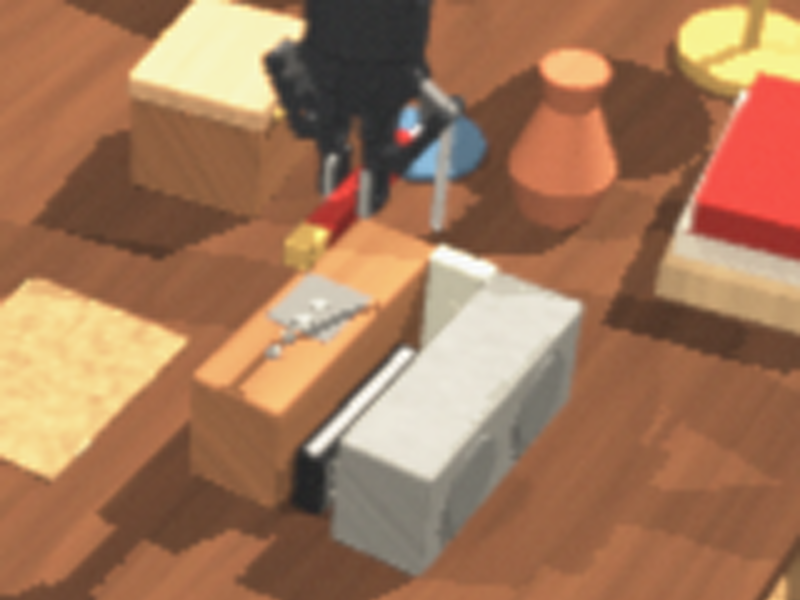

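carry_out(
  motion=[
    {"slide": [0,0.2,0],"delta_rot": [0,0,0]},
    {"slide": [0,0.2,2],"delta_rot": [0,0,0]},
    {"slide": [0,0.2,4.5],"delta_rot": [0,0,0]},
    {"slide": [0,0.2,7],"delta_rot": [0,0,0]},
    {"slide": [0,0.2,9],"delta_rot": [0,0,0]},
    {"slide": [0,0.2,11],"delta_rot": [0,0,0]},
    {"slide": [0,0.2,12.5],"delta_rot": [0,0,0]},
    {"slide": [0,0.2,12.5],"delta_rot": [0,0,0]},
  ],
)

```text
time: 4.63
tcp_pos: [688.5, 62.0, 108.6]
ee_rot: [-179.6, 0.0, 90.0]
force: [-0.5, 0.8, -2.0]
opening: 16.3
grip_force: 60.9
```

carry_out(
  motion=[
    {"slide": [-1,0,0],"delta_rot": [0,0,0]},
    {"slide": [-2,0,0],"delta_rot": [0,0,0]},
    {"slide": [-3,0,0],"delta_rot": [0,0,0]},
    {"slide": [-4,0,0],"delta_rot": [0,0,0]},
    {"slide": [-5,0,0],"delta_rot": [0,0,0]},
    {"slide": [-6,0,0],"delta_rot": [0,0,0]},
    {"slide": [-7,0,0],"delta_rot": [0,0,0]},
    {"slide": [-8,0,0],"delta_rot": [0,0,0]},
    {"slide": [-9,0,0],"delta_rot": [0,0,0]},
    {"slide": [-9.5,0,0],"delta_rot": [0,0,0]},
  ],
)

```text
time: 5.47
tcp_pos: [691.4, -36.4, 112.5]
ee_rot: [180.0, 0.1, 89.9]
force: [-1.1, 0.9, -0.0]
opening: 16.2
grip_force: 61.0
```

carry_out(
  motion=[
    {"slide": [-1.5,0,0],"delta_rot": [0,0,0]},
    {"slide": [-3,0,0],"delta_rot": [0,0,0]},
    {"slide": [-4.5,0,0],"delta_rot": [0,0,0]},
    {"slide": [-6,0,0],"delta_rot": [0,0,0]},
    {"slide": [-7.5,0,0],"delta_rot": [0,0,0]},
    {"slide": [-9,0,0],"delta_rot": [0,0,0]},
    {"slide": [-10.2,0,0],"delta_rot": [0,0,0]},
    {"slide": [-11.2,0,0],"delta_rot": [0,0,0]},
    {"slide": [-12,0,0],"delta_rot": [0,0,0]},
    {"slide": [-12,0,0],"delta_rot": [0,0,0]},
  ],
)

```text
time: 6.3
tcp_pos: [691.1, -157.2, 112.3]
ee_rot: [-180.0, 0.2, 89.8]
force: [0.4, -0.1, -0.1]
opening: 16.4
grip_force: 60.9
```

Run:
```python
from h import *
s=sense();print(s["time"],s["tcp_pos"],s["ee_rot"],s["force"],s["opening"])
c=cam("scene");cv2.imwrite("pics/s3.png",cv2.resize(c["frame"][160:280,330:450,::-1],(560,560),interpolation=cv2.INTER_CUBIC))
```

```text
6.3 [ 691.06270755 -157.16220579  112.31539314] [-1.79985016e+02  1.51078518e-01  8.98389814e+01] [ 0.40310638 -0.14432322 -0.05772383] 16.44535244364987
```

View pics/s3.png

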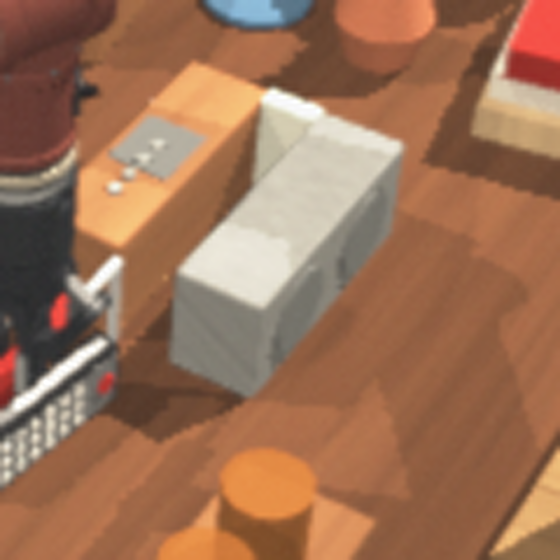

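carry_out(
  motion=[
    {"slide": [0.8,0,0],"delta_rot": [0,0,0]},
    {"slide": [1,0,-4],"delta_rot": [0,0,0]},
    {"slide": [1,0,-8],"delta_rot": [0,0,0]},
    {"slide": [1,0,-11.5],"delta_rot": [0,0,0]},
    {"slide": [2,-0.5,-13],"delta_rot": [0,0,0]},
    {"slide": [5,-2.5,-13],"delta_rot": [0,0,0]},
    {"slide": [8.5,-4.5,-13],"delta_rot": [0,0,0]},
    {"slide": [12,-6.5,-13],"delta_rot": [0,0,0]},
    {"slide": [15.5,-8.3,-13],"delta_rot": [0,0,0]},
    {"slide": [19,-10,-13],"delta_rot": [0,0,0]},
  ],
)

```text
time: 7.18
tcp_pos: [589.0, 39.8, 241.6]
ee_rot: [-179.9, -0.1, 90.1]
force: [1.7, 0.9, -1.4]
opening: 16.4
grip_force: 60.9
```

carry_out(
  motion=[
    {"slide": [3.5,-1.8,0],"delta_rot": [0,0,-0.02]},
    {"slide": [7,-3.6,0],"delta_rot": [0,0,-0.04]},
    {"slide": [10.5,-5.4,0],"delta_rot": [0,0,-0.06]},
    {"slide": [14,-7.2,0],"delta_rot": [0,0,-0.08]},
    {"slide": [17.5,-9,0],"delta_rot": [0,0,-0.1]},
    {"slide": [21,-10.8,0],"delta_rot": [0,0,-0.12]},
    {"slide": [24.5,-12.6,0],"delta_rot": [0,0,-0.14]},
    {"slide": [28,-14.4,0],"delta_rot": [0,0,-0.14]},
    {"slide": [31,-15.8,0],"delta_rot": [0,0,-0.14]},
    {"slide": [31,-15.8,0],"delta_rot": [0,0,-0.14]},
  ],
)

```text
time: 8.02
tcp_pos: [425.6, 356.7, 241.2]
ee_rot: [-179.7, -0.4, 99.0]
force: [-1.3, 0.4, -1.4]
opening: 16.6
grip_force: 60.9
```

Run:
```python
from h import *
s=sense();print(s["time"],s["tcp_pos"],s["ee_rot"],s["force"],s["opening"])
c=cam("top")
print("red",rect(c,mask(c,(0,180,100),(7,255,255),(130,200,225,275)),250))
c=cam("wrist");m=mask(c,(0,180,80),(7,255,255))|mask(c,(174,180,80),(180,255,255));print(rect(c,m,252))
```

```text
8.0167 [425.5845209  356.73031035 241.17343906] [-179.72243953   -0.37751492   99.01801526] [-1.33272555  0.44145959 -1.43114415] 16.576996813189577
red [428.8 342.5  58.6  16.  -80.2]
[426.8 366.9 120.8  17.7 -81.3]
```

carry_out(
  motion=[
    {"slide": [-0.7,0.4,1],"delta_rot": [0,0,0]},
    {"slide": [-0.7,0.4,4],"delta_rot": [0,0,0]},
    {"slide": [-0.7,0.4,7],"delta_rot": [0,0,0]},
    {"slide": [-0.7,0.4,10],"delta_rot": [0,0,0]},
    {"slide": [-0.7,0.4,12],"delta_rot": [0,0,0]},
    {"slide": [-0.7,0.4,12.7],"delta_rot": [0,0,0]},
    {"slide": [-0.7,0.4,13],"delta_rot": [0,0,0]},
    {"slide": [-0.7,0.4,13],"delta_rot": [0,0,0]},
    {"slide": [-0.7,0.4,13],"delta_rot": [0,0,0]},
  ],
)

```text
time: 8.87
tcp_pos: [439.8, 339.7, 113.4]
ee_rot: [179.9, -0.0, 98.0]
force: [0.1, -0.2, -1.0]
opening: 16.1
grip_force: 60.8
```

carry_out(
  motion=[
    {"slide": [0,0,0.15],"delta_rot": [0,0,0]},
    {"slide": [0,0,0.3],"delta_rot": [0,0,0]},
    {"slide": [0,0,0.3],"delta_rot": [0,0,0]},
  ],
)

```text
time: 9.12
tcp_pos: [438.7, 340.1, 109.9]
ee_rot: [179.9, -0.0, 98.0]
force: [-0.9, -0.2, -1.0]
opening: 16.3
grip_force: 60.8
```

carry_out(
  motion=[
    {"slide": [0,0,0.1],"delta_rot": [0,0,0]},
    {"slide": [0,0,0.2],"delta_rot": [0,0,0]},
    {"slide": [0,0,0.2],"delta_rot": [0,0,0]},
  ],
)

```text
time: 9.37
tcp_pos: [438.7, 340.2, 108.5]
ee_rot: [180.0, -0.0, 98.0]
force: [-1.5, -0.7, 5.6]
opening: 16.4
grip_force: 61.8
```

carry_out(
  motion=[
    {"slide": [0,0,0],"delta_rot": [0,0,0]},
    {"slide": [0,0,0],"delta_rot": [0,0,0]},
    {"slide": [0,0,0],"delta_rot": [0,0,0]},
    {"slide": [0,0,0],"delta_rot": [0,0,0]},
    {"slide": [0,0,-1],"delta_rot": [0,0,0]},
    {"slide": [0,0,-4],"delta_rot": [0,0,0]},
    {"slide": [0,0,-8],"delta_rot": [0,0,0]},
    {"slide": [-3,1.2,-10],"delta_rot": [0,0,0.02]},
    {"slide": [-6.7,2.7,-10],"delta_rot": [0,0,0.04]},
    {"slide": [-10.4,4.2,-10],"delta_rot": [0,0,0.06]},
  ],
  grip=6,
)

```text
time: 10.2
tcp_pos: [495.9, 243.3, 210.2]
ee_rot: [179.7, -0.1, 94.7]
force: [1.1, -0.3, -0.5]
opening: 59.9
grip_force: 0.0
```

carry_out(
  motion=[
    {"slide": [-3.7,1.5,0],"delta_rot": [0,0,0.02]},
    {"slide": [-7.4,3,0],"delta_rot": [0,0,0.04]},
    {"slide": [-11.1,4.5,0],"delta_rot": [0,0,0.06]},
    {"slide": [-14.8,6,0],"delta_rot": [0,0,0.08]},
    {"slide": [-18.5,7.5,0],"delta_rot": [0,0,0.08]},
    {"slide": [-22.2,9,0],"delta_rot": [0,0,0.08]},
    {"slide": [-26,10.5,0],"delta_rot": [0,0,0.08]},
    {"slide": [-29.5,12,0],"delta_rot": [0,0,0.08]},
    {"slide": [-33,13.3,0],"delta_rot": [0,0,0.08]},
    {"slide": [-33,13.3,0],"delta_rot": [0,0,0.08]},
  ],
)

```text
time: 11.03
tcp_pos: [654.7, -87.8, 208.0]
ee_rot: [179.9, 0.6, 89.3]
force: [-0.2, -1.2, 0.9]
opening: 60.2
grip_force: 0.0
```

Run:
```python
from h import *
s=sense();print(s["time"],s["tcp_pos"],s["ee_rot"],s["force"],s["opening"])
c=cam("wrist");cv2.imwrite("pics/w4.png",c["frame"][:,:,::-1])
t=cam("top");print("rod",rect(t,mask(t,(0,180,100),(7,255,255),(130,215,215,265)),123))
```

```text
11.0333 [654.66829458 -87.80844691 207.98913176] [179.85209684   0.56872799  89.26500106] [-0.1765045  -1.2221814   0.88372746] 60.15138647679729
rod [438.  354.3 117.7  16.7 -82. ]
```

View pics/w4.png

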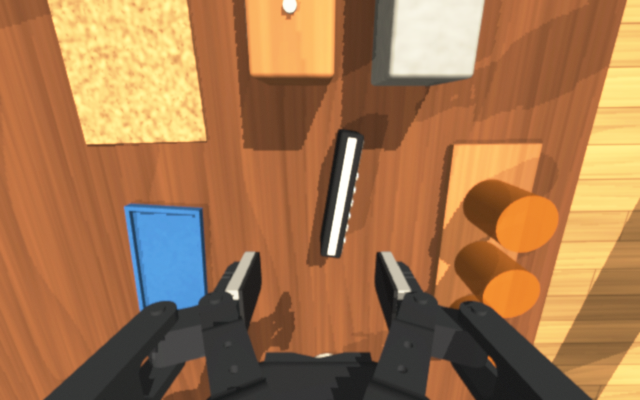

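Run:
```python
from h import *
s=sense();print(s["tcp_pos"],s["ee_rot"])
c=cam("wrist")
m=mask(c,(0,0,170),(180,60,255),(320,125,365,262));print("strip",rect(c,m,52))
```

```text
[653.47344174 -78.43137529 207.52279157] [-1.79994896e+02  6.94753232e-02  8.97358233e+01]
strip [680.1 -99.1 127.8   9.3  80.6]
```

carry_out(
  motion=[
    {"slide": [-1,1.4,3],"delta_rot": [0,0,0.08]},
    {"slide": [-2.05,2.65,6],"delta_rot": [0,0,0.159]},
    {"slide": [-2.05,2.65,10],"delta_rot": [0,0,0.159]},
    {"slide": [-2.05,2.65,13],"delta_rot": [0,0,0.159]},
    {"slide": [-2.05,2.65,16],"delta_rot": [0,0,0.159]},
    {"slide": [-2.05,2.65,18],"delta_rot": [0,0,0.159]},
    {"slide": [-2.05,2.65,19.3],"delta_rot": [0,0,0.159]},
    {"slide": [-2.05,2.65,19.3],"delta_rot": [0,0,0.159]},
    {"slide": [-2.05,2.65,19.3],"delta_rot": [0,0,0.159]},
  ],
)

```text
time: 11.93
tcp_pos: [680.3, -94.5, 14.7]
ee_rot: [-180.0, -0.0, 81.0]
force: [-0.6, -0.4, 1.1]
opening: 59.8
grip_force: 0.0
```

carry_out(
  motion=[
    {"slide": [0,0,0],"delta_rot": [0,0,0]},
    {"slide": [0,0,0],"delta_rot": [0,0,0]},
    {"slide": [0,0,0],"delta_rot": [0,0,0]},
    {"slide": [0,0,0],"delta_rot": [0,0,0]},
    {"slide": [0,0,0],"delta_rot": [0,0,0]},
    {"slide": [0,0,0],"delta_rot": [0,0,0]},
    {"slide": [0,0,0],"delta_rot": [0,0,0]},
  ],
  grip=1.5,
  grip_force=40,
)

```text
time: 12.52
tcp_pos: [681.2, -96.2, 16.3]
ee_rot: [179.8, -0.0, 80.9]
force: [-1.4, 0.8, 6.0]
opening: 23.8
grip_force: 40.7
```

carry_out(
  motion=[
    {"slide": [0,0,-3],"delta_rot": [0,0,0]},
    {"slide": [0,0,-7],"delta_rot": [0,0,0]},
    {"slide": [0,0,-11],"delta_rot": [0,0,0]},
    {"slide": [1,-2,-12.5],"delta_rot": [0,0,-0.02]},
    {"slide": [2.5,-5,-12.5],"delta_rot": [0,0,-0.05]},
    {"slide": [4.2,-8,-12.5],"delta_rot": [0,0,-0.09]},
    {"slide": [6,-11.3,-12.5],"delta_rot": [0,0,-0.13]},
    {"slide": [7.8,-14.5,-12.5],"delta_rot": [0,0,-0.164]},
    {"slide": [9.5,-17.7,-12.5],"delta_rot": [0,0,-0.164]},
    {"slide": [11.2,-20.7,-12.5],"delta_rot": [0,0,-0.164]},
  ],
)

```text
time: 13.35
tcp_pos: [491.2, 48.2, 139.4]
ee_rot: [-180.0, -0.0, 90.3]
force: [-0.1, 1.2, -1.8]
opening: 23.3
grip_force: 39.9
```

carry_out(
  motion=[
    {"slide": [0,0,0],"delta_rot": [0,0,0]},
    {"slide": [0,0,2],"delta_rot": [0,0,0]},
    {"slide": [0,0,5],"delta_rot": [0,0,0]},
    {"slide": [0,0,8],"delta_rot": [0,0,0]},
    {"slide": [0,0,9.5],"delta_rot": [0,0,0]},
    {"slide": [0,0,10.5],"delta_rot": [0,0,0]},
    {"slide": [0,0,11.3],"delta_rot": [0,0,0]},
    {"slide": [0,0,11.3],"delta_rot": [0,0,0]},
    {"slide": [0,0,11.3],"delta_rot": [0,0,0]},
  ],
)

```text
time: 14.1
tcp_pos: [493.9, 47.1, 26.6]
ee_rot: [180.0, 0.0, 90.3]
force: [0.6, 1.0, -1.6]
opening: 23.5
grip_force: 39.9
```

Run:
```python
from h import *
s=sense();print(s["time"],s["tcp_pos"],s["ee_rot"],s["force"],s["opening"])
c=cam("wrist");a=c["frame"][:,:,::-1]
m=mask(c,(0,0,170),(180,60,255),(290,100,350,300));print("strip",rect(c,m,62))
b=cam("scene")["frame"][150:250,270:370,::-1]
cv2.imwrite("pics/w5.png",np.hstack([cv2.resize(a,(480,300)),cv2.resize(b,(300,300),interpolation=cv2.INTER_CUBIC)]))
```

```text
14.1 [493.88253879  47.14653275  26.63734868] [1.79958540e+02 1.70307838e-03 9.02723580e+01] [ 0.61160113  0.96791351 -1.64151421] 23.451566384034933
strip [494.4  78.7  57.4   8.4  89.9]
```

View pics/w5.png

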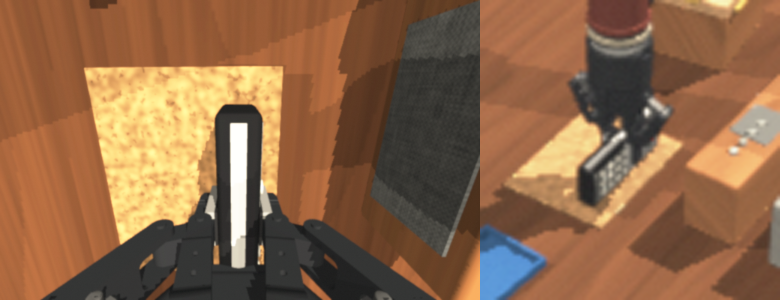

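carry_out(
  motion=[
    {"slide": [0,0,0.2],"delta_rot": [0,0,0]},
    {"slide": [0,0,0.4],"delta_rot": [0,0,0]},
    {"slide": [0,0,0.4],"delta_rot": [0,0,0]},
  ],
)

```text
time: 14.45
tcp_pos: [493.5, 47.4, 22.5]
ee_rot: [180.0, -0.0, 90.3]
force: [-0.3, -1.0, -0.8]
opening: 24.0
grip_force: 39.9
```

carry_out(
  motion=[
    {"slide": [0,0,0.1],"delta_rot": [0,0,0]},
    {"slide": [0,0,0.2],"delta_rot": [0,0,0]},
    {"slide": [0,0,0.2],"delta_rot": [0,0,0]},
  ],
)

```text
time: 14.7
tcp_pos: [493.4, 47.3, 20.2]
ee_rot: [-180.0, 0.0, 90.3]
force: [0.0, 0.4, -1.1]
opening: 23.8
grip_force: 39.9
```

carry_out(
  motion=[
    {"slide": [0,0,0.1],"delta_rot": [0,0,0]},
    {"slide": [0,0,0.2],"delta_rot": [0,0,0]},
    {"slide": [0,0,0.2],"delta_rot": [0,0,0]},
  ],
)

```text
time: 14.95
tcp_pos: [493.4, 47.3, 20.2]
ee_rot: [180.0, -0.1, 90.3]
force: [-3.2, 0.4, 15.4]
opening: 23.4
grip_force: 42.2
```

carry_out(
  motion=[
    {"slide": [0,0,-0.1],"delta_rot": [0,0,0]},
    {"slide": [0,0,-0.1],"delta_rot": [0,0,0]},
  ],
)

```text
time: 15.12
tcp_pos: [493.6, 47.3, 20.2]
ee_rot: [180.0, -0.0, 90.3]
force: [-2.0, -1.1, 9.2]
opening: 23.5
grip_force: 41.3
```

carry_out(
  motion=[
    {"slide": [0,0,-0.1],"delta_rot": [0,0,0]},
    {"slide": [0,0,-0.1],"delta_rot": [0,0,0]},
    {"slide": [0,0,-0.1],"delta_rot": [0,0,0]},
    {"slide": [0,0,-0.1],"delta_rot": [0,0,0]},
    {"slide": [0,0,-0.1],"delta_rot": [0,0,0]},
    {"slide": [0,0,-2],"delta_rot": [0,0,0]},
    {"slide": [0,0,-5],"delta_rot": [0,0,0]},
    {"slide": [0,0,-8.5],"delta_rot": [0,0,0]},
    {"slide": [0,0,-12],"delta_rot": [0,0,0]},
    {"slide": [0,0,-12],"delta_rot": [0,0,0]},
  ],
  grip=6.5,
)

```text
time: 15.95
tcp_pos: [497.6, 47.3, 145.0]
ee_rot: [179.3, -0.1, 90.3]
force: [0.6, 0.4, 1.5]
opening: 65.2
grip_force: 0.0
```

Run:
```python
from h import *
s=sense();print(s["time"],s["tcp_pos"],s["ee_rot"],s["force"],s["opening"])
c=cam("wrist")
m=mask(c,(0,0,170),(180,60,255),(270,100,370,300));print("strip",rect(c,m,56))
cv2.imwrite("pics/w6.png",c["frame"][:,:,::-1])
```

```text
15.95 [497.56404182  47.2799389  144.96207   ] [ 1.79288999e+02 -7.71446632e-02  9.02724796e+01] [0.59970057 0.44205221 1.51291719] 65.17771249107462
strip [494.3  42.8 130.    9.1  89.5]
```

carry_out(
  motion=[
    {"slide": [-0.2,2.5,0],"delta_rot": [0,0,0]},
    {"slide": [-0.4,5.5,0],"delta_rot": [0,0,0]},
    {"slide": [-0.4,5.8,0],"delta_rot": [0,0,0]},
    {"slide": [-0.4,5.8,2],"delta_rot": [0,0,0]},
    {"slide": [-0.4,5.8,4.5],"delta_rot": [0,0,0]},
    {"slide": [-0.4,5.8,7],"delta_rot": [0,0,0]},
    {"slide": [-0.4,5.8,9],"delta_rot": [0,0,0]},
    {"slide": [-0.4,5.8,9],"delta_rot": [0,0,0]},
    {"slide": [-0.4,5.8,9],"delta_rot": [0,0,0]},
  ],
  grip=0,
)

```text
time: 16.75
tcp_pos: [549.7, 43.4, 47.6]
ee_rot: [-179.7, 0.0, 90.3]
force: [0.3, -0.2, 0.1]
opening: -0.2
grip_force: 0.0
```

carry_out(
  motion=[
    {"slide": [0,-1.5,0],"delta_rot": [0,0,0]},
    {"slide": [0,-2.3,0],"delta_rot": [0,0,0]},
    {"slide": [0,-2.8,0],"delta_rot": [0,0,0]},
    {"slide": [0,-3.3,0],"delta_rot": [0,0,0]},
    {"slide": [0,-3.8,0],"delta_rot": [0,0,0]},
    {"slide": [0,-4.3,0],"delta_rot": [0,0,0]},
    {"slide": [0,-4.8,0],"delta_rot": [0,0,0]},
    {"slide": [0,-5.3,0],"delta_rot": [0,0,0]},
    {"slide": [0,-5.8,0],"delta_rot": [0,0,0]},
    {"slide": [0,-6.2,0],"delta_rot": [0,0,0]},
  ],
)

```text
time: 17.58
tcp_pos: [498.4, 43.4, 53.6]
ee_rot: [178.8, -0.0, 90.3]
force: [4.1, 0.9, 22.3]
opening: -0.1
grip_force: 11.1
```

carry_out(
  motion=[
    {"slide": [0,0,0],"delta_rot": [0,0,0]},
    {"slide": [0,0,0],"delta_rot": [0,0,0]},
    {"slide": [0,0,-3],"delta_rot": [0,0,0]},
    {"slide": [0,0,-7],"delta_rot": [0,0,0]},
    {"slide": [0,-1,-11],"delta_rot": [0,0,0]},
    {"slide": [0,-3,-13],"delta_rot": [0,0,0]},
    {"slide": [0,-3,-13],"delta_rot": [0,0,0]},
    {"slide": [0,-3,-13],"delta_rot": [0,0,0]},
  ],
  grip=8.4,
)

```text
time: 18.25
tcp_pos: [459.3, 43.4, 180.4]
ee_rot: [179.9, -0.1, 90.3]
force: [0.5, 0.5, -1.8]
opening: 84.2
grip_force: 0.0
```

Run:
```python
from h import *
s=sense();print(s["time"],s["tcp_pos"],s["ee_rot"],s["force"],s["opening"])
c=cam("wrist")
m=mask(c,(0,0,0),(180,255,60),(180,60,460,290));
cv2.imwrite("pics/w7.png",c["frame"][:,:,::-1])
```

```text
18.25 [459.28033629  43.38693409 180.38515184] [ 1.79851358e+02 -6.03581554e-02  9.03097665e+01] [ 0.53811565  0.49191332 -1.82291096] 84.19268525169586
```

View pics/w7.png

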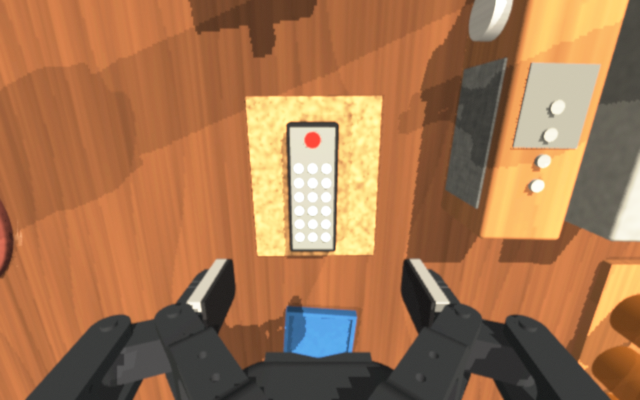

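Run:
```python
from h import *
s=sense();print(s["time"],s["tcp_pos"],s["ee_rot"])
c=cam("wrist")
m=mask(c,(0,0,0),(180,255,70),(270,110,350,260))|mask(c,(0,0,60),(180,60,255),(270,110,350,260))
m=cv2.morphologyEx(m,cv2.MORPH_OPEN,np.ones((3,3)));print(rect(c,m,28))
print(cast(c,[(287,121),(338,121),(290,252),(336,252)],28).mean(0))
```

```text
18.3 [459.28606196  43.39988902 179.29714322] [ 1.79962902e+02 -2.38508463e-02  9.03132486e+01]
[454.9  43.9 134.6  48.4 -89.8]
[455.14071698  43.56373079  28.        ]
```

carry_out(
  motion=[
    {"slide": [0.05,-0.42,4],"delta_rot": [0,0,0]},
    {"slide": [0.05,-0.42,8],"delta_rot": [0,0,0]},
    {"slide": [0.05,-0.42,12],"delta_rot": [0,0,0]},
    {"slide": [0.05,-0.42,14],"delta_rot": [0,0,0]},
    {"slide": [0.05,-0.42,15.8],"delta_rot": [0,0,0]},
    {"slide": [0.05,-0.42,16.8],"delta_rot": [0,0,0]},
    {"slide": [0.05,-0.42,16.8],"delta_rot": [0,0,0]},
    {"slide": [0.05,-0.42,16.8],"delta_rot": [0,0,0]},
  ],
)

```text
time: 19.02
tcp_pos: [454.5, 43.3, 9.7]
ee_rot: [-179.8, 0.0, 90.3]
force: [0.9, 0.4, -1.0]
opening: 84.3
grip_force: 0.0
```

carry_out(
  motion=[
    {"slide": [0,0,0],"delta_rot": [0,0,0]},
    {"slide": [0,0,0],"delta_rot": [0,0,0]},
    {"slide": [0,0,0],"delta_rot": [0,0,0]},
    {"slide": [0,0,0],"delta_rot": [0,0,0]},
    {"slide": [0,0,0],"delta_rot": [0,0,0]},
    {"slide": [0,0,0],"delta_rot": [0,0,0]},
  ],
  grip=4,
  grip_force=40,
)

```text
time: 19.52
tcp_pos: [455.5, 43.7, 12.1]
ee_rot: [179.9, -0.0, 90.3]
force: [-1.0, -0.7, 6.0]
opening: 50.5
grip_force: 42.9
```

carry_out(
  motion=[
    {"slide": [0,0,-2],"delta_rot": [0,0,0]},
    {"slide": [0,0,-5],"delta_rot": [0,0,0]},
    {"slide": [-2,0,-6],"delta_rot": [0,0,0.01]},
    {"slide": [-6,0,-6],"delta_rot": [0,0,0.03]},
    {"slide": [-10,0.1,-6],"delta_rot": [0,0,0.05]},
    {"slide": [-14,0.2,-6],"delta_rot": [0,0,0.07]},
    {"slide": [-18,0.3,-6],"delta_rot": [0,0,0.08]},
    {"slide": [-22,0.3,-6],"delta_rot": [0,0,0.08]},
    {"slide": [-25.4,0.3,-6],"delta_rot": [0,0,0.08]},
    {"slide": [-25.4,0.3,-6],"delta_rot": [0,0,0.08]},
  ],
)

```text
time: 20.35
tcp_pos: [458.6, -221.1, 72.1]
ee_rot: [179.8, 0.5, 85.0]
force: [0.4, -1.3, -1.2]
opening: 51.1
grip_force: 42.6
```

Run:
```python
from h import *
s=sense();print(s["time"],s["tcp_pos"],s["ee_rot"],s["force"],s["opening"])
c=cam("wrist");cv2.imwrite("pics/w8.png",c["frame"][:,:,::-1])
t=cam("top");print(rect(t,mask(t,(95,120,60),(125,255,255),(340,200,440,270)),10))
```

```text
20.35 [ 458.61395565 -221.07401969   72.05478582] [179.7841054    0.5117961   84.95545812] [ 0.42426695 -1.29232088 -1.1767761 ] 51.11504479492392
[ 462.4 -174.9  108.5   89.4   85.5]
```

View pics/w8.png

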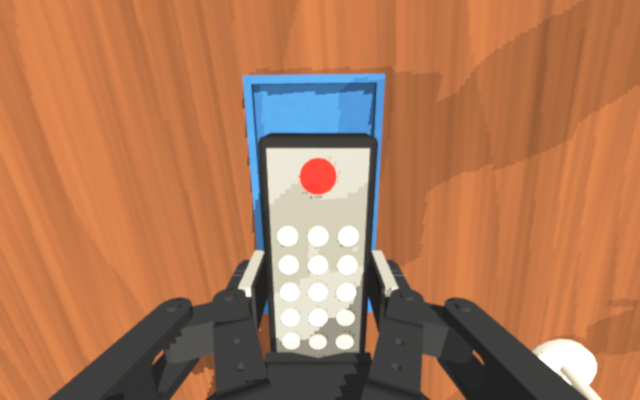

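carry_out(
  motion=[
    {"slide": [0,0,0],"delta_rot": [0,0,0]},
    {"slide": [0,0,0],"delta_rot": [0,0,0]},
    {"slide": [0,0,1.5],"delta_rot": [0,0,0]},
    {"slide": [0,0,3],"delta_rot": [0,0,0]},
    {"slide": [0,0,4],"delta_rot": [0,0,0]},
    {"slide": [0,0,4.8],"delta_rot": [0,0,0]},
    {"slide": [0,0,5.3],"delta_rot": [0,0,0]},
    {"slide": [0,0,5.3],"delta_rot": [0,0,0]},
    {"slide": [0,0,5.3],"delta_rot": [0,0,0]},
  ],
)

```text
time: 21.2
tcp_pos: [459.6, -210.2, 18.3]
ee_rot: [-180.0, 0.0, 85.7]
force: [0.3, -0.0, -0.7]
opening: 51.4
grip_force: 42.6
```

carry_out(
  motion=[
    {"slide": [0,0,0.15],"delta_rot": [0,0,0]},
    {"slide": [0,0,0.3],"delta_rot": [0,0,0]},
    {"slide": [0,0,0.3],"delta_rot": [0,0,0]},
  ],
)

```text
time: 21.45
tcp_pos: [459.6, -210.4, 15.5]
ee_rot: [180.0, 0.0, 85.7]
force: [0.7, -0.3, -0.9]
opening: 51.8
grip_force: 42.6
```

carry_out(
  motion=[
    {"slide": [0,0,0.1],"delta_rot": [0,0,0]},
    {"slide": [0,0,0.2],"delta_rot": [0,0,0]},
    {"slide": [0,0,0.2],"delta_rot": [0,0,0]},
  ],
)

```text
time: 21.7
tcp_pos: [459.4, -210.4, 13.3]
ee_rot: [-180.0, -0.0, 85.7]
force: [1.4, -0.3, -0.9]
opening: 51.2
grip_force: 42.6
```

carry_out(
  motion=[
    {"slide": [0,0,0],"delta_rot": [0,0,0]},
    {"slide": [0,0,0],"delta_rot": [0,0,0]},
    {"slide": [0,0,0],"delta_rot": [0,0,0]},
    {"slide": [0,0,-0.5],"delta_rot": [0,0,0]},
    {"slide": [0,0,-3],"delta_rot": [0,0,0]},
    {"slide": [0,0,-7],"delta_rot": [0,0,0]},
    {"slide": [0,0,-11],"delta_rot": [0,0,0]},
    {"slide": [0,0,-14],"delta_rot": [0,0,0]},
    {"slide": [0,0,-14],"delta_rot": [0,0,0]},
    {"slide": [0,0,-14],"delta_rot": [0,0,0]},
  ],
  grip=7,
)

```text
time: 22.53
tcp_pos: [460.6, -210.8, 155.5]
ee_rot: [179.7, 0.1, 85.7]
force: [-0.1, 0.4, -1.1]
opening: 69.7
grip_force: 0.0
```

Run:
```python
from h import *
s=sense();print(s["time"],s["tcp_pos"],s["ee_rot"],s["force"],s["opening"])
c=cam("wrist");t=cam("top")
cv2.imwrite("pics/f.png",np.hstack([cv2.resize(c["frame"],(400,250)),cv2.resize(t["frame"],(400,250))])[:,:,::-1])
print("rod",rect(t,mask(t,(0,180,100),(7,255,255),(130,215,215,265)),123))
m=mask(c,(95,120,40),(125,255,255));print("tray",rect(c,cv2.morphologyEx(m,cv2.MORPH_CLOSE,np.ones((25,25))),12))
```

```text
22.5333 [ 460.56408432 -210.81569796  155.54203606] [1.79719202e+02 7.74709393e-02 8.57105565e+01] [-0.13892107  0.37641783 -1.1487511 ] 69.66863057623375
rod [437.9 354.3 117.7  16.5 -82. ]
tray [ 458.6 -210.5  177.7   89.    85.5]
```

View pics/f.png

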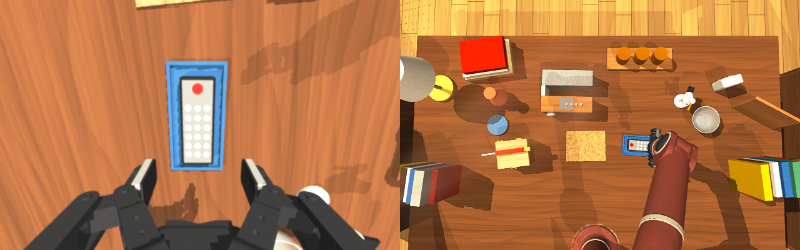

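The remote lies buttons up inside the tray. In the left view the tray spans about (165–228, 60–170). The rod lies on the lid, and nothing else has moved.

```bash
python3 -c "
from workcell import *
print(close_job())"
```

```text
the job is handed in; nothing more can be done
None
```

The job is handed in at about 22.5 s of the 72 s: the remote lies buttons up inside the blue tray, the rod is back across the box lid, and the last images show the stork, bowl, vase and coaster undisturbed; no verdict was returned.

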